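Load and cock a falling-rod ink viscometer

TASK

Set up a drop on the falling-rod viscometer. Lower the larger (brass) ring weight over the spigot on top of the rod so that it sits flat on the rod's head, without dropping it, and let go of it; then take the rod by its head and draw it straight up through the collar, without binding it in the bore, until the whole red start ring has just come clear of the top of the collar. Finish holding the rod still and upright there by its head, weight on, ready for the drop; leave the other weight, the ink jar, the ink knife and the wash bottle alone.

Things in the scene. Friction and masses are not known exactly. Their poses are not given: they have to be found in the camera images.
- viscometer: steel stand of the falling-rod viscometer, fixed to the bench: round foot 120 mm in diameter, its top 24 mm above the bench, with a rubber stop pad in the middle (top at 28 mm) on which the rod stands; three upright pillars carry the collar. Origin on the bench, under the bore's axis; z up. Place and turn vary
- collar: steel collar on the pillars, 80 mm in diameter and 40 mm tall (128 to 168 mm above the bench), with a vertical through bore of 13.5 mm in which the 12 mm rod slides freely. Origin at the centre of its underside
- collar_mouth (a point): centre of the bore's upper mouth, flush with the collar's flat top, 168 mm above the bench
- rod: loose steel rod that stands upright through the collar on the stop pad: shank 12 mm in diameter and 165 mm long, then the round knurled aluminium head 50 mm in diameter and 22 mm tall, then a spigot 14 mm in diameter and 22 mm tall whose upper 12 mm taper to 6 mm. Origin at the centre of the shank's lower end, z up along the rod; at the start the origin is 28 mm above the bench and the head's underside 25 mm above the collar. 0.24 to 0.39 kg without weight
- head_grip (a point): centre of the rod's head, at mid-height (176 mm above the rod's origin); the fingers close on the 50 mm diameter here
- head_seat (a point): centre of the head's flat top at the foot of the spigot (187 mm above the rod's origin), where the weight's underside must rest
- start_ring (a point): centre of the red ring painted on the shank, 8 mm tall (45 mm above the rod's origin); at the start it is below the collar, seen between the pillars
- weight_large: loose brass ring weight, 40 mm in outer diameter, 28 mm tall, bore 18 mm right through, 0.25 kg, standing flat on the bench left or right of the stand (which side varies). Origin at the centre of its underside, z up
- weight_small: dark steel ring weight, 40 mm in diameter, 14 mm tall, bore 18 mm: not wanted, leave alone. Origin at the centre of its underside
- ink_jar: black screw-cap ink jar, 52 mm in diameter, 55 mm tall, leave alone. Origin at the centre of its underside
- ink_knife: ink knife with a wooden handle (20 mm thick) and a steel blade 65 mm wide, 280 mm long, lying flat on the bench beyond the stand on its left, leave alone. Origin at its middle, on the bench; its x axis points from the handle to the blade
- wash_bottle: white wash bottle, 68 mm in diameter, 170 mm tall, leave alone. Origin at the centre of its underside
Not all that is in view belongs to the job. Several things have the shape of the weight_large; the one meant has the colours described above.

How it is judged:
By the outcome, as a careful person would: the job done as asked, in the order asked, and still so for the second after the job is handed in, while the arm keeps its last pose, push and grip.
It also fails if it takes over 54 s, if anything falls off the work surface, if the arm or the gripper's body presses on something with over 40 N, if the wrist force passes 120 N, or if a joint passes its speed limit or range.

ROBOT

A 6-joint arm with a two-finger parallel gripper is mounted at the origin on the work surface. World frame = base frame: x ahead of the robot, y to its left, z up, the work surface at z = 0. Lengths are in mm, angles in rad, forces in N, time in s.
With the tool pointing down it reaches from about 275 to 750 mm from the base axis. Payload 10.2 kg.
Tool frame: the origin (TCP) lies midway between the tips of the shut fingers; the grasp point (between the pads) lies 19 mm behind it; z points along the fingers, y is the line along which they close (so a half turn about z gives the same grasp; the last joint's range is limited). The gripper opens to 85 mm and grips with 20 to 120 N. Pads are 22 mm wide; open, the fingers measure 114 mm over their backs; the gripper's body (76 mm by 85 mm) begins 54 mm behind the grasp point. The pads swing forward as they close: fully open they stand 13 mm farther back than shut.
Start: joints at [-1.355, 0.313, 1.498, -0, 1.331, -0.223], TCP at [223.037, -475.274, 198.694] pointing down, gripper open.
Joint ranges: [-2.94, 2.94], [-0.97, 2.17], [0.19, 2.56], [-1.23, 4.37], [0.02, 3.11], [-2.88, 2.88]. Speed limits (rad/s): [2.39, 2.39, 3.01, 3.14, 3.14, 3.14].

INTERFACE

Orientations are given as a unit quaternion [w, x, y, z].
In Python, from rig import ctrl gives the robot as it stands.
- The arm moves only by the tool send_rows, never from a script. Its argument "targets" is a list of rows, each an object with "offset": the shift along the world's x, y, z in cm, a list of three; "spin": the turn about the world's z in rad. A call has 1 to 8 rows; each row is the pose to reach, as a shift and turn from the pose commanded when the call began; what a row does not reach only later rows make up. A row lasts 1/12 s, in which the tool goes at most 41.7 mm and 7.16 degrees, less where a joint would pass 70% of its speed; a pose out of reach is approached as far as the arm can. A call with a gripper value outside its range is refused whole. "grip" is the opening, from 0 (shut) to 1 (fully open), set as the call begins (left out, the last holds). The fingers move at their own pace and stop on an object; "squeeze" is the grip in N (left out, the last holds). Time passes only in rows, so rows that repeat a pose let the fingers close. It gives the time, the measured TCP pose, the force, the opening and the grip force at its end, in the units of the state.
- ctrl.sense(): the state, without advancing time (a new reading comes with each control period).
- ctrl.capture(name): name is "scene" or "top" or "wrist"; returns (picture, depth): 384x512x3 uint8, red, green, blue; 384x512 float32, mm along the optical axis (not along the pixel's ray), 0 where there is no reading.
- ctrl.calibration(name): a dict with "fx", "fy", "cx", "cy" (pixels), "view" (4x4, takes a point from world to camera coordinates); the wrist camera has in their place "mount" (4x4, takes a point from camera to tool coordinates, whose origin is the TCP and whose axes are the flange's). Camera axes: x right, y down, z forward; pixel columns grow to the right and rows downward; lengths in mm; the calibration is good to about 2 mm. The wrist camera is an equidistant fisheye: a pixel r from the principal point sees the ray r / f radians off the axis. A picture is of the moment at which its call begins: read the wrist's pose just before it. calibration takes no time and is no camera call.
- ctrl.finish_job(): hands the job in; it is judged then, once.
Trained networks look in the newest picture that a camera, given by its name, has taken for a name from the list of things; names that differ only in an ending like _2 or _b are one class to them, and where a whole thing is asked for, a point or a joint stands for the part that bears it (a point fixed in the world has none). Each returns a list of dicts, best first, with "conf" (0 to 1); they miss things now and then, are a little off and sometimes report something else, mostly with a low value. They report only what shows in the picture. A call takes as long as a camera call. They do not tell look-alikes from the thing itself.
- ctrl.search_frame(camera, query): "box" ([left, top, right, bottom] in pixels, round what is visible of it).
- ctrl.place_of(camera, query): "uv" ([column, row] in pixels: a listed point, or the origin of a listed thing).
The state is a dict: "time_s": time; "joints": joint angles; "dq": joint speeds; "tau": joint torques, N m; "eef_pos": TCP position; "ee_rot": TCP orientation; "force": force on the tool from outside, world axes, zero at the start; "wrist_torque": the same for the moment, N m; "grip_width": opening from 0.0 (shut) to 1.0 (fully open); "grip_force": force on a finger pad.
Only numpy, scipy, OpenCV 4.12 (cv2) and the standard library are available. Lean on these libraries where they do the work, as an engineer would, in place of code of your own. Each camera call takes 0.05 s, during which the arm holds its last target. There are 200 camera calls.

## Working session

There is one attempt and no reset: what is moved stays moved. The work goes in short steps, Python scripts to look and compute and a tool call to move; the robot and the scene stay as the last step left them, time stands still between calls to the robot, and variables do not carry over. Pictures are saved under pics/ and viewed, at most 10 in all, crops included, and the job is handed in when it is done.

Besides the shell and the picture viewer there is one more tool, called in YAML: its name, and indented under it one key for each argument. send_rows: Moves the arm, as the interface text tells. Its arguments: {"type":"object","properties":{"targets":{"type":"array"},"grip":{"type":"number"},"squeeze":{"type":"number"}},"required":["targets"]}

```bash
mkdir -p pics; cat > h.py <<'E'
import numpy as np, cv2
from rig import ctrl
def cap(n,save=None):
    p,d=ctrl.capture(n)
    if save: cv2.imwrite('pics/'+save,p[:,:,::-1])
    return p,d
def world(n,u,v,d):
    c=ctrl.calibration(n); V=np.array(c['view'])
    P=np.array([(u-c['cx'])/c['fx']*d,(v-c['cy'])/c['fy']*d,d,1])
    return (np.linalg.inv(V)@P)[:3]
def cloud(n,d):
    c=ctrl.calibration(n); V=np.array(c['view']); v,u=np.mgrid[:384,:512]
    P=np.stack([(u-c['cx'])/c['fx']*d,(v-c['cy'])/c['fy']*d,d,np.ones_like(d)],-1)
    return (P@np.linalg.inv(V).T)[...,:3]
E
python3 - <<'E'
from h import *
for n in('scene','top'):
    p,d=cap(n); C=cloud(n,d); np.save(n+'_c.npy',C); np.save(n+'_p.npy',p)
    cv2.imwrite(f'pics/{n}0.png',p[:,:,::-1])
    for q in('weight_large','head_seat','collar_mouth','wash_bottle','ink_jar','start_ring'):
        for r in ctrl.place_of(n,q)[:4]:
            u,v=map(int,r['uv']); print(n,q,round(r['conf'],2),u,v,C[v,u].round(0) if d[v,u] else None)
s=ctrl.sense(); print(s['eef_pos'],s['ee_rot'],s['time_s'],s['grip_width'])
E
```

```text
scene weight_large 0.71 436 284 [445. 326.  27.]
scene weight_large 0.49 405 262 [426. 238.  19.]
scene head_seat 0.87 286 161 [539. -60. 221.]
scene collar_mouth 0.67 284 178 [538. -64. 169.]
scene wash_bottle 0.59 167 177 [ 631. -440.   28.]
scene ink_jar 0.66 192 242 [ 749. -174.   21.]
scene start_ring 0.86 283 209 [536. -63.  71.]
top weight_large 0.67 116 256 [435. 301.  25.]
top weight_large 0.5 145 267 [405. 216.  29.]
top head_seat 0.68 242 215 [529. -62. 234.]
top head_seat 0.64 329 258 [ 433. -303.    0.]
top collar_mouth 0.63 247 217 [526. -73. 215.]
top collar_mouth 0.26 246 219 [522. -70. 214.]
top wash_bottle 0.7 383 194 [ 606. -439.   85.]
top ink_jar 0.72 287 158 [ 715. -181.   55.]
top start_ring 0.56 244 216 [527. -66. 230.]
top start_ring 0.35 289 161 [ 706. -186.   55.]
[ 223.03308148 -475.27437729  198.71345143] [ 1.58022361e-05  9.76027953e-01  2.17645206e-01 -1.95119933e-06] 0.7 0.998798153427191
```

```bash
python3 -c "
import cv2,numpy as np
a=cv2.imread('pics/scene0.png');b=cv2.imread('pics/top0.png')
cv2.imwrite('pics/both.png',cv2.resize(np.vstack([a,b]),(800,1200))[:600]);cv2.imwrite('pics/t.png',cv2.resize(b,(800,600)))"
```

```text
(no output)
```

View pics/both.png

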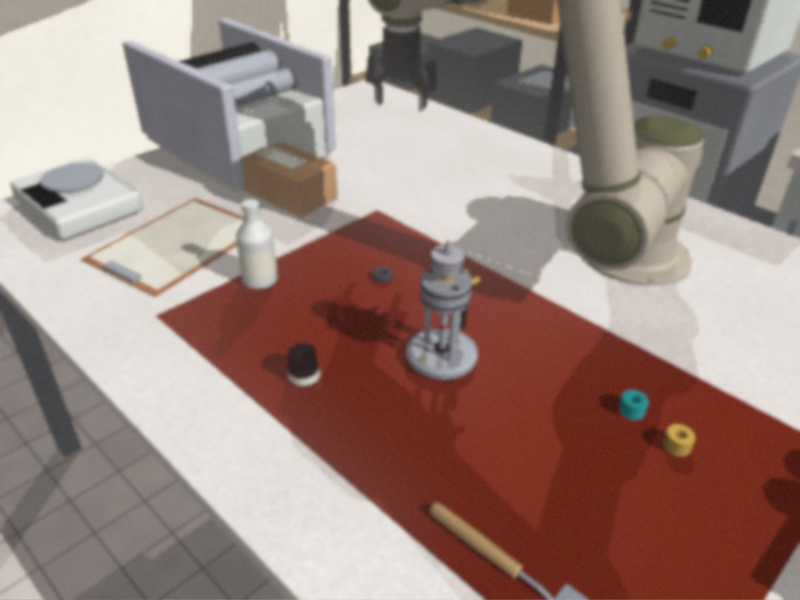

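View pics/t.png

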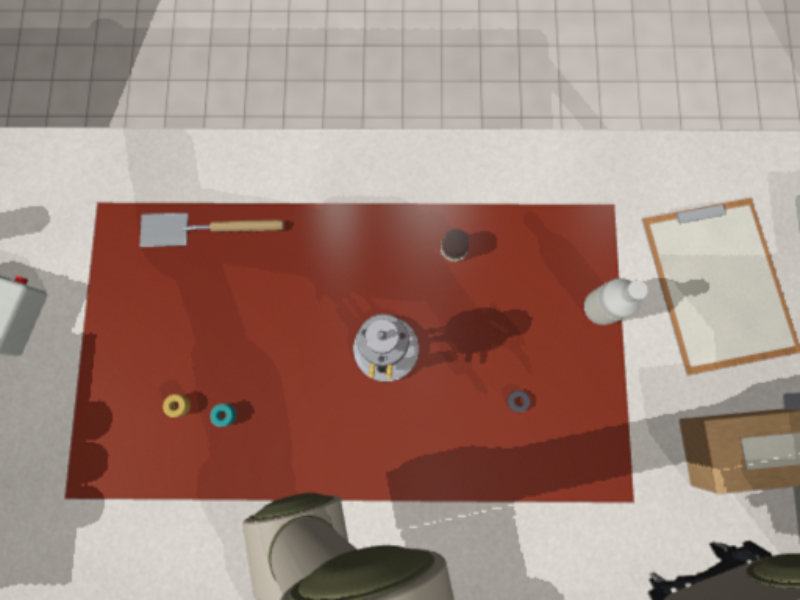

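The scene picture shows the stand at (447,320), with the brass ring at (680,440) and a teal decoy next to it at (633,405). In the top view brass is at (175,405), teal at (222,414) and the rod head at (382,335). I'll work out positions from colour and depth.

```bash
python3 - <<'E'
from h import *
from scipy.optimize import least_squares
def circ(P):
    f=lambda q:np.hypot(P[:,0]-q[0],P[:,1]-q[1])-q[2]
    return least_squares(f,[*P[:,:2].mean(0),20],loss='soft_l1').x.round(1)
for n in('scene','top'):
    C=np.load(n+'_c.npy');p=np.load(n+'_p.npy')
    h=cv2.cvtColor(p,cv2.COLOR_RGB2HSV)
    m=(h[...,0]>18)&(h[...,0]<32)&(h[...,1]>110)&(h[...,2]>90)
    k=m&(np.hypot(C[...,0]-435,C[...,1]-310)<60); P=C[k]
    print(n,'brass',k.sum(),P.mean(0).round(1),P.min(0).round(),P.max(0).round())
    t=k&(C[...,2]>22); print(' top pts',C[t].mean(0).round(1), np.argwhere(k).mean(0))
    k=m&(np.hypot(C[...,0]-530,C[...,1]+62)<80); print(' yellow on collar',k.sum(),C[k].mean(0).round(), C[k].min(0).round(),C[k].max(0).round())
    near=np.hypot(C[...,0]-532,C[...,1]+62)<70
    for lo,hi in((5,35),(155,178),(190,207),(208,222),(222,245)):
        P=C[near&(C[...,2]>lo)&(C[...,2]<hi)]
        if len(P)>3: print(' z',lo,len(P),P.mean(0).round(1),P.min(0).round(),P.max(0).round(),circ(P))
E
python3 - <<'E'
import cv2;a=cv2.imread('pics/scene0.png')[140:260,230:350];cv2.imwrite('pics/c.png',cv2.resize(a,(600,600),interpolation=cv2.INTER_CUBIC))
E
```

```text
scene brass 260 [433.  317.9  20.5] [409. 298.   2.] [449. 335.  30.]
 top pts [430.2 316.1  25.7] [281.15384615 434.51153846]
 yellow on collar 10 [485. -43. 150.] [480. -46. 145.] [490. -41. 154.]
 z 5 1032 [545.4 -52.7  21.1] [ 471. -122.    5.] [594.  -2.  35.] [538.3 -55.2  44. ]
 z 155 515 [543.1 -54.  165.4] [494. -98. 155.] [575. -21. 177.] [540.4 -55.9  28.8]
 z 190 107 [546.9 -51.5 199.1] [522. -83. 191.] [558. -38. 207.] [532.1 -63.6  24.5]
 z 208 199 [536.8 -59.2 213.4] [507. -87. 208.] [558. -38. 222.] [532.6 -62.6  19.4]
 z 222 31 [535.2 -60.8 229.1] [530. -67. 222.] [540. -57. 238.] [535.9 -60.8   3.8]
top brass 167 [425.5 311.1  24. ] [407. 294.  -1.] [443. 331.  31.]
 top pts [425.5 312.7  26.7] [259.40718563 112.29341317]
 yellow on collar 46 [484. -64. 151.] [473. -79. 115.] [493. -44. 155.]
 z 5 427 [512.1 -76.1  22. ] [ 474. -124.    5.] [583.  -6.  29.] [535.6 -63.5  54. ]
 z 155 472 [526.2 -67.3 167.3] [ 492. -106.  157.] [573. -26. 174.] [532.9 -65.   34.4]
 z 190 9 [511.6 -73.4 201.6] [506. -89. 197.] [523. -51. 205.] [531.9 -65.2  25.4]
 z 208 329 [531.  -65.6 214.5] [507. -89. 209.] [555. -42. 220.] [531.4 -65.4  18.4]
 z 222 29 [530.6 -65.4 230.9] [525. -71. 223.] [537. -59. 239.] [531.2 -65.3   4.7]
```

View pics/c.png

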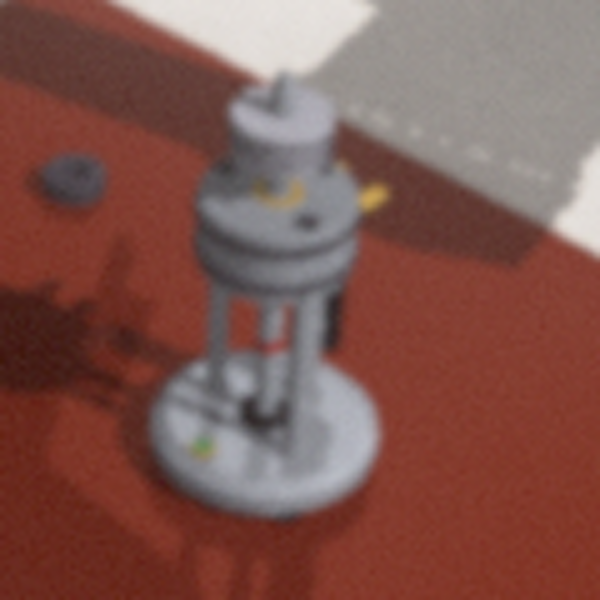

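send_rows:
  targets:
    - {"offset": [1,3.9,0.2],"spin": 0.05}
    - {"offset": [2,7.8,0.5],"spin": 0.1}
    - {"offset": [3,11.6,0.7],"spin": 0.15}
    - {"offset": [4,15.5,1],"spin": 0.2}
    - {"offset": [5,19.3,1],"spin": 0.25}
    - {"offset": [6,23.2,1],"spin": 0.3}
    - {"offset": [7,27,1],"spin": 0.35}
    - {"offset": [8,31,1],"spin": 0.4}
  grip: 1

```text
time_s: 1.37
eef_pos: [303.0, -163.7, 208.9]
ee_rot: [0.0, 0.913, 0.408, 0.0]
force: [1.5, -0.8, 0.4]
grip_width: 1.002
grip_force: 0.0
```

send_rows:
  targets:
    - {"offset": [1,3.9,0],"spin": 0.05}
    - {"offset": [2,7.8,0],"spin": 0.1}
    - {"offset": [3,11.6,0],"spin": 0.15}
    - {"offset": [4,15.5,0],"spin": 0.2}
    - {"offset": [5,19.3,0],"spin": 0.25}
    - {"offset": [6,23.2,0],"spin": 0.3}
    - {"offset": [7,27,0],"spin": 0.35}
    - {"offset": [8,31,0],"spin": 0.4}

```text
time_s: 2.03
eef_pos: [383.1, 146.9, 209.0]
ee_rot: [0.0, 0.813, 0.582, 0.0]
force: [0.7, -0.8, 0.3]
grip_width: 1.001
grip_force: 0.0
```

send_rows:
  targets:
    - {"offset": [1,3.8,-1],"spin": 0.04}
    - {"offset": [2,7.6,-2.5],"spin": 0.08}
    - {"offset": [3,11.3,-4],"spin": 0.08}
    - {"offset": [4,14.5,-6],"spin": 0.08}
    - {"offset": [4.4,16.5,-8.5],"spin": 0.08}
    - {"offset": [4.4,16.9,-10],"spin": 0.08}
    - {"offset": [4.4,16.9,-10],"spin": 0.08}

```text
time_s: 2.62
eef_pos: [425.2, 314.2, 105.3]
ee_rot: [-0.001, 0.79, 0.613, -0.003]
force: [-1.0, -0.4, -0.2]
grip_width: 1.003
grip_force: 0.0
```

```bash
python3 - <<'E'
from h import *
s=ctrl.sense(); print(s['time_s'],s['eef_pos'].round(1) if hasattr(s['eef_pos'],'round') else s['eef_pos'],s['ee_rot'],s['joints'],s['force'])
p,d=cap('wrist','w1.png'); c=ctrl.calibration('wrist'); print(c)
np.savez('w1.npz',p=p,d=d,pos=s['eef_pos'],q=s['ee_rot'])
E
```

```text
2.6167 [425.2 314.2 105.3] [-7.82813570e-04  7.89784039e-01  6.13377400e-01 -2.95351706e-03] [4.14488241e-01 4.16226965e-01 1.60890387e+00 8.97892459e-05
 1.12257229e+00 6.64578451e-01] [-1.03057852 -0.40724319 -0.22172708]
{'fx': 297.3186396354542, 'fy': 297.3186396354542, 'cx': 256.91313222138706, 'cy': 184.5242482308284, 'mount': array([[-8.46525269e-05, -9.62297230e-01, -2.72000063e-01,
         6.95292395e+01],
       [ 9.99999655e-01, -3.06156768e-04,  7.71916411e-04,
        -3.48236231e-01],
       [-8.26087684e-04, -2.71999904e-01,  9.62296924e-01,
        -1.74911264e+02],
       [ 0.00000000e+00,  0.00000000e+00,  0.00000000e+00,
         1.00000000e+00]])}
```

View pics/w1.png

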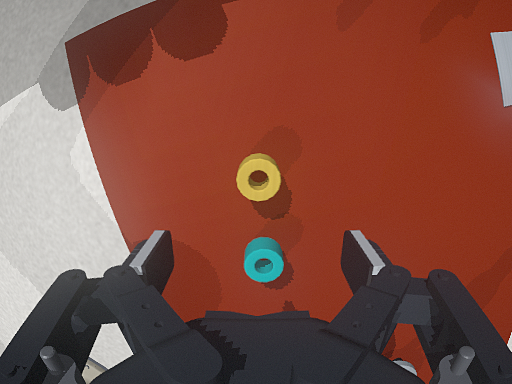

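The wrist view shows brass at (258,178) and teal at (264,262), between the open fingers. I'll convert the brass ring's position.

```bash
cat >> h.py <<'E'
from scipy.spatial.transform import Rotation as R
def wcloud(d,pos,q):
    c=ctrl.calibration('wrist'); v,u=np.mgrid[:384,:512]
    x=(u-c['cx'])/c['fx'];y=(v-c['cy'])/c['fy'];r=np.hypot(x,y)+1e-9
    t=np.tan(r); P=np.stack([x/r*t*d,y/r*t*d,d,np.ones_like(d)],-1)
    T=(P@np.array(c['mount']).T)[...,:3]
    return R.from_quat(np.array(q)[[1,2,3,0]]).apply(T.reshape(-1,3)).reshape(T.shape)+np.array(pos)
def disc(P):
    (x,y),r=cv2.minEnclosingCircle(P[:,:2].astype(np.float32)); return round(x,1),round(y,1),round(r,1)
E
python3 - <<'E'
from h import *
z=np.load('w1.npz');C=wcloud(z['d'],z['pos'],z['q']);h=cv2.cvtColor(z['p'],cv2.COLOR_RGB2HSV)
for nm,a,b in(('brass',18,32),('teal',80,100)):
    m=(h[...,0]>a)&(h[...,0]<b)&(h[...,1]>110)&(h[...,2]>60); m[300:]=0
    P=C[m];T=P[(P[:,2]>P[:,2].max()-8)]
    print(nm,len(P),P.mean(0).round(1),P[:,2].max(),len(T),T.mean(0).round(1),np.median(T[:,2]),disc(T))
q=z['q'];y=R.from_quat(q[[1,2,3,0]]).apply([0,1,0]);print(y)
E
```

```text
brass 1506 [426.8 317.7  25.4] 279.9923999805903 4 [443.1 382.  280. ] 279.9923999805903 (443.1, 382.0, 0.0)
teal 1380 [410.8 234.3  23.2] 279.9923999805903 5 [443.1 382.  280. ] 279.9923999805903 (443.1, 382.0, 0.0)
[ 0.96886674 -0.2475351  -0.00485975]
```

```bash
python3 - <<'E'
from h import *
z=np.load('w1.npz');C=wcloud(z['d'],z['pos'],z['q']);h=cv2.cvtColor(z['p'],cv2.COLOR_RGB2HSV)
m=(h[...,0]>18)&(h[...,0]<32)&(h[...,1]>110)&(h[...,2]>60); m[300:]=0
P=C[m];P=P[P[:,2]<60];zt=np.percentile(P[:,2],90);T=P[abs(P[:,2]-zt)<4]
lo,hi=np.percentile(T,[2,98],axis=0);print(zt,len(T),T.mean(0).round(1),((lo+hi)/2).round(1),(hi-lo).round(1),disc(T))
E
```

```text
28.259606471417488 1211 [426.3 316.8  27.4] [426.3 316.4  27.2] [35.4 35.8  3.4] (426.1, 316.1, 19.9)
```

send_rows:
  targets:
    - {"offset": [-0.1,0.25,-3],"spin": 0}
    - {"offset": [-0.1,0.25,-6],"spin": 0}
    - {"offset": [-0.1,0.25,-8.5],"spin": 0}
    - {"offset": [-0.1,0.25,-10],"spin": 0}
    - {"offset": [-0.1,0.25,-10.4],"spin": 0}
    - {"offset": [-0.1,0.25,-10.4],"spin": 0}

```text
time_s: 3.17
eef_pos: [426.5, 315.8, 5.4]
ee_rot: [0.0, 0.791, 0.612, 0.0]
force: [0.0, -0.9, 0.6]
grip_width: 1.003
grip_force: 0.0
```

send_rows:
  targets:
    - {"offset": [0,0,0],"spin": 0}
    - {"offset": [0,0,0],"spin": 0}
    - {"offset": [0,0,0],"spin": 0}
    - {"offset": [0,0,0],"spin": 0}
    - {"offset": [0,0,0],"spin": 0}
  grip: 0.3
  squeeze: 40

```text
time_s: 3.58
eef_pos: [426.3, 316.3, 5.2]
ee_rot: [0.0, 0.79, 0.613, 0.0]
force: [-0.3, -0.6, 0.3]
grip_width: 0.311
grip_force: 0.0
```

```bash
python3 - <<'E'
from h import *
s=ctrl.sense();print(s['time_s'],s['eef_pos'],s['grip_width'],s['grip_force'],s['force'])
p,d=cap('wrist','w2.png')
E
```

```text
3.5833 [426.26781037 316.3467483    5.22950854] 0.3109649410814525 0.0 [-0.27594064 -0.61072149  0.27763184]
```

View pics/w2.png

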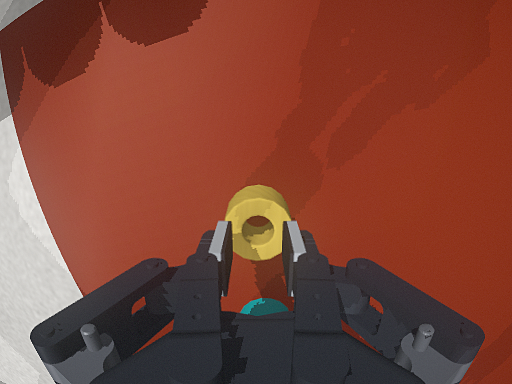

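The fingers closed to about 26 mm with no grip force, and the ring at (258,230) sits ahead of the pads. I'll measure where it is now.

```bash
python3 - <<'E'
from h import *
s=ctrl.sense();p,d=cap('wrist');C=wcloud(d,s['eef_pos'],s['ee_rot']);h=cv2.cvtColor(p,cv2.COLOR_RGB2HSV)
m=(h[...,0]>18)&(h[...,0]<32)&(h[...,1]>110)&(h[...,2]>60); m[300:]=0
P=C[m];P=P[P[:,2]<60];zt=np.percentile(P[:,2],90);T=P[abs(P[:,2]-zt)<4]
lo,hi=np.percentile(T,[2,98],axis=0);print(zt,len(T),T.mean(0).round(1),((lo+hi)/2).round(1),(hi-lo).round(1),disc(T))
Q=R.from_quat(s['ee_rot'][[1,2,3,0]])
for (a,b) in ((222,230,),(297,230),(230,285),(290,285),(222,265),(296,265)): print(a,b,p[b,a],C[b,a].round(1),Q.inv().apply(C[b,a]-s['eef_pos']).round(1))
pt,dt=cap('top');D=cloud('top',dt);h=cv2.cvtColor(pt,cv2.COLOR_RGB2HSV)
m=(h[...,0]>18)&(h[...,0]<32)&(h[...,1]>110)&(h[...,2]>90)&(np.hypot(D[...,0]-430,D[...,1]-320)<80);print(m.sum(),D[m].mean(0))
E
```

```text
28.227798098551766 2327 [426.6 318.   27.4] [427.5 316.6  26.9] [31.3 36.2  3.7] (426.5, 316.0, 19.9)
222 230 [158 160 164] [412.9 331.5  53. ] [ 11.5 -16.7 -48. ]
297 230 [161 165 169] [447.  323.3  54.3] [ 11.9  18.4 -49.2]
230 285 [159  64  44] [392.9 266.3   0.9] [-56.7 -19.7   4.1]
290 285 [70 68 68] [438.4 308.5  75.2] [ -4.5  13.8 -70.1]
222 265 [53 41 37] [413.5 325.5  75.4] [  5.8 -14.5 -70.3]
296 265 [63 57 59] [442.8 324.2  85.4] [ 11.8  14.2 -80.3]
138 [424.15016772 309.22458258  25.5004292 ]
```

```bash
python3 - <<'E'
from h import *
s=ctrl.sense();p,d=cap('wrist');C=wcloud(d,s['eef_pos'],s['ee_rot'])
Q=R.from_quat(s['ee_rot'][[1,2,3,0]]);T=Q.inv().apply((C-s['eef_pos']).reshape(-1,3)).reshape(C.shape)
for v in range(222,305,8):
    print(v,[(u,int(p[v,u].mean()),*T[v,u].round(0).astype(int)) for u in (206,214,220,226,230,286,290,296,302)])
import cv2
cv2.imwrite('pics/w3.png',cv2.resize(p[170:330,170:350,::-1],(720,600),interpolation=cv2.INTER_CUBIC))
E
```

```text
222 [(206, 90, np.int64(-7), np.int64(-34), np.int64(6)), (214, 94, np.int64(-7), np.int64(-29), np.int64(5)), (220, 166, np.int64(11), np.int64(-19), np.int64(-37)), (226, 165, np.int64(11), np.int64(-16), np.int64(-38)), (230, 51, np.int64(11), np.int64(-14), np.int64(-38)), (286, 160, np.int64(11), np.int64(14), np.int64(-37)), (290, 164, np.int64(11), np.int64(16), np.int64(-38)), (296, 83, np.int64(-7), np.int64(26), np.int64(5)), (302, 86, np.int64(-7), np.int64(30), np.int64(5))]
230 [(206, 92, np.int64(-13), np.int64(-34), np.int64(5)), (214, 66, np.int64(8), np.int64(-22), np.int64(-40)), (220, 160, np.int64(12), np.int64(-18), np.int64(-48)), (226, 147, np.int64(11), np.int64(-15), np.int64(-47)), (230, 47, np.int64(12), np.int64(-13), np.int64(-48)), (286, 56, np.int64(11), np.int64(14), np.int64(-46)), (290, 160, np.int64(11), np.int64(15), np.int64(-48)), (296, 164, np.int64(12), np.int64(18), np.int64(-50)), (302, 69, np.int64(8), np.int64(22), np.int64(-40))]
238 [(206, 62, np.int64(8), np.int64(-24), np.int64(-49)), (214, 165, np.int64(12), np.int64(-19), np.int64(-57
[... 3651 characters left out ...]
nt64(-65), np.int64(21), np.int64(5)), (290, 145, np.int64(-9), np.int64(14), np.int64(-71)), (296, 58, np.int64(17), np.int64(11), np.int64(-106)), (302, 54, np.int64(17), np.int64(13), np.int64(-106))]
302 [(206, 56, np.int64(17), np.int64(-15), np.int64(-109)), (214, 53, np.int64(17), np.int64(-12), np.int64(-110)), (220, 26, np.int64(13), np.int64(-11), np.int64(-104)), (226, 78, np.int64(-73), np.int64(-24), np.int64(5)), (230, 83, np.int64(-73), np.int64(-20), np.int64(5)), (286, 52, np.int64(-73), np.int64(22), np.int64(5)), (290, 51, np.int64(-73), np.int64(25), np.int64(5)), (296, 53, np.int64(17), np.int64(11), np.int64(-109)), (302, 54, np.int64(17), np.int64(12), np.int64(-109))]
```

View pics/w3.png

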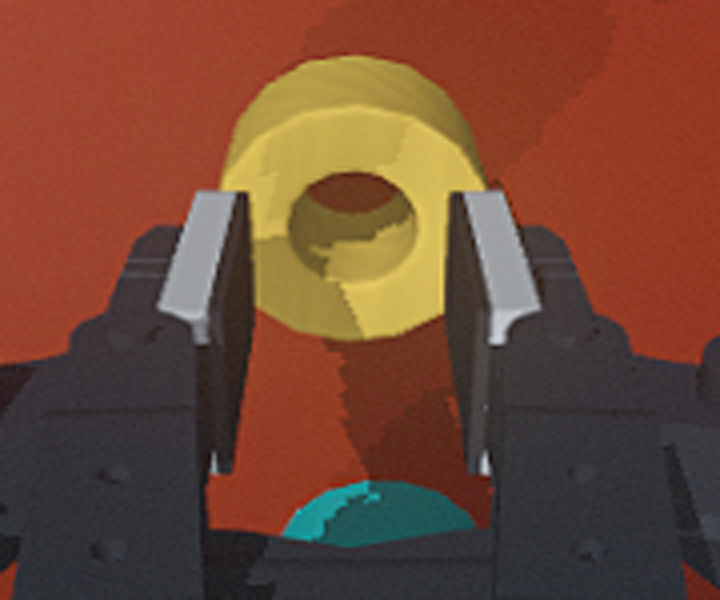

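The depth shows the pads (±13 mm apart) ending about 35 mm behind the reported TCP, so they closed above the ring and left it in place. I'll open, go 34 mm lower and close again.

send_rows:
  targets:
    - {"offset": [0,0,0],"spin": 0}
    - {"offset": [0,0,0],"spin": 0}
    - {"offset": [0,0,0],"spin": 0}
    - {"offset": [0,0,-1.2],"spin": 0}
    - {"offset": [0,0,-2.4],"spin": 0}
    - {"offset": [0,0,-3.2],"spin": 0}
    - {"offset": [0,0,-3.4],"spin": 0}
    - {"offset": [0,0,-3.4],"spin": 0}
  grip: 0.8

```text
time_s: 4.45
eef_pos: [425.8, 316.1, -29.7]
ee_rot: [-0.0, 0.79, 0.613, -0.001]
force: [0.1, -1.1, -0.8]
grip_width: 0.803
grip_force: 0.0
```

send_rows:
  targets:
    - {"offset": [0,0,0],"spin": 0}
    - {"offset": [0,0,0],"spin": 0}
    - {"offset": [0,0,0],"spin": 0}
    - {"offset": [0,0,0],"spin": 0}
    - {"offset": [0,0,0],"spin": 0}
  grip: 0.3
  squeeze: 40

```text
time_s: 4.87
eef_pos: [426.5, 316.4, -28.5]
ee_rot: [0.0, 0.79, 0.613, 0.001]
force: [-1.3, -1.6, 6.2]
grip_width: 0.447
grip_force: 40.9
```

send_rows:
  targets:
    - {"offset": [0,0,1],"spin": 0}
    - {"offset": [0,0,3],"spin": 0}
    - {"offset": [0,-0.5,6.5],"spin": 0}
    - {"offset": [0.5,-2,10],"spin": 0}
    - {"offset": [1,-4,13.5],"spin": 0}
    - {"offset": [1.6,-6,17],"spin": 0}
    - {"offset": [2.2,-8,20.5],"spin": 0}
    - {"offset": [3,-10.5,23.5],"spin": 0}

```text
time_s: 5.53
eef_pos: [455.6, 210.8, 208.6]
ee_rot: [0.0, 0.79, 0.613, 0.001]
force: [1.9, -0.4, -2.3]
grip_width: 0.45
grip_force: 41.0
```

send_rows:
  targets:
    - {"offset": [0.8,-3,2],"spin": 0}
    - {"offset": [1.8,-6.5,3],"spin": 0}
    - {"offset": [2.8,-10.2,3.5],"spin": 0}
    - {"offset": [3.8,-14,3.5],"spin": 0}
    - {"offset": [4.8,-17.8,3.5],"spin": 0}
    - {"offset": [5.8,-21.5,3.5],"spin": 0}
    - {"offset": [6.3,-23.5,3.5],"spin": 0}
    - {"offset": [6.5,-24,3.5],"spin": 0}

```text
time_s: 6.2
eef_pos: [521.0, -32.0, 240.6]
ee_rot: [-0.0, 0.792, 0.611, -0.0]
force: [-0.5, -0.0, -2.5]
grip_width: 0.449
grip_force: 41.0
```

```bash
python3 - <<'E'
from h import *
s=ctrl.sense();print(s['time_s'],s['eef_pos'],s['grip_width'],s['grip_force'],s['force'],s['joints'])
p,d=cap('wrist','w4.png');np.savez('w4.npz',p=p,d=d,pos=s['eef_pos'],q=s['ee_rot'])
C=wcloud(d,s['eef_pos'],s['ee_rot']);h=cv2.cvtColor(p,cv2.COLOR_RGB2HSV)
m=(h[...,0]>18)&(h[...,0]<32)&(h[...,1]>110)&(h[...,2]>60)&(d>0); m[300:]=0
P=C[m];P=P[P[:,2]>200];print(len(P),np.percentile(P,[1,5,50,95,99],axis=0).round(1))
zt=np.percentile(P[:,2],90);T=P[abs(P[:,2]-zt)<4];print(disc(T))
for n in('head_seat','head_grip','rod'):print(n,ctrl.place_of('wrist',n)[:2])
E
```

```text
6.2 [521.04683335 -31.95187512 240.61948321] 0.44887280804513124 40.96604601480067 [-0.5294352  -0.04170128 -2.52154752] [-2.85544161e-01  2.79526680e-01  1.43270849e+00 -6.65926804e-04
  1.42997114e+00 -2.97002375e-02]
5888 [[503.1 -49.9 271.9]
 [505.8 -46.5 275.5]
 [521.5 -28.1 296.1]
 [537.3 -13.3 297.5]
 [539.5 -12.7 297.9]]
(520.7, -32.3, 20.0)
head_seat []
head_grip [{'uv': [283.2, 230.0], 'conf': 0.92}]
rod []
```

View pics/w4.png

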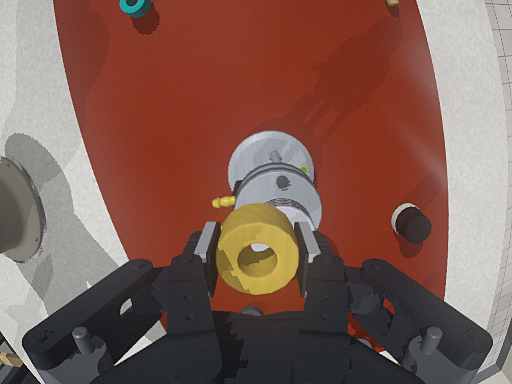

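The weight is held centred (270,250 in the picture), and its underside is at TCP + 28.5 mm. The stand shows behind it at (278,190). I'll fit the collar and head from this view.

```bash
python3 - <<'E'
from h import *
from scipy.optimize import least_squares
z=np.load('w4.npz');C=wcloud(z['d'],z['pos'],z['q']);p=z['p']
near=(np.hypot(C[...,0]-532,C[...,1]+64)<75)&(z['d']>0)
h=np.array(cv2.cvtColor(p,cv2.COLOR_RGB2HSV)); near&=h[...,1]<70
def rim(P,r,c0=(532,-64)):
    # outer rim: max radius per azimuth bin, fixed radius fit
    a=np.arctan2(P[:,1]-c0[1],P[:,0]-c0[0]);b=(a/0.12).astype(int);rr=np.hypot(P[:,0]-c0[0],P[:,1]-c0[1])
    E=np.array([P[b==k][np.argmax(rr[b==k])] for k in np.unique(b)])
    E=E[np.hypot(E[:,0]-c0[0],E[:,1]-c0[1])>r-6]
    s=least_squares(lambda q:np.hypot(E[:,0]-q[0],E[:,1]-q[1])-r,c0,loss='soft_l1');return len(E),s.x.round(1),round(s.cost,1)
for lo,hi,r in((18,28,60),(160,172,40),(208,220,25),(190,206,25)):
    P=C[near&(C[...,2]>lo)&(C[...,2]<hi)]
    if len(P)>5: print(lo,len(P),np.median(P[:,2]),P.min(0).round(),P.max(0).round(),rim(P,r))
# head side wall and top cams with same
D=np.load('top_c.npy');P=D[(np.hypot(D[...,0]-532,D[...,1]+64)<35)&(D[...,2]>208)&(D[...,2]<220)];print('top head',rim(P,25))
P=D[(np.hypot(D[...,0]-532,D[...,1]+64)<60)&(D[...,2]>160)&(D[...,2]<172)];print('top collar',rim(P,40))
D=np.load('scene_c.npy');P=D[(np.hypot(D[...,0]-532,D[...,1]+64)<35)&(D[...,2]>208)&(D[...,2]<220)];print('scene head',rim(P,25))
E
```

```text
18 2339 23.17297430363908 [473. -88.  18.] [592.  -5.  28.] (32, array([532.5, -65. ]), np.float64(10.1))
160 2497 167.50538453215043 [494. -88. 160.] [572. -23. 172.] (29, array([532.3, -62.7]), np.float64(2.0))
208 554 214.44043297865102 [507. -71. 208.] [557. -39. 216.] (20, array([532.7, -64.2]), np.float64(4.0))
190 190 200.51649007836937 [524. -57. 192.] [556. -39. 206.] (14, array([531.9, -63.6]), np.float64(0.1))
top head (52, array([531.5, -65.5]), np.float64(26.9))
top collar (52, array([531.3, -65.9]), np.float64(11.4))
scene head (45, array([532.6, -62.7]), np.float64(47.9))
```

send_rows:
  targets:
    - {"offset": [0.4,-1.5,0],"spin": 0}
    - {"offset": [0.9,-3,-0.5],"spin": 0}
    - {"offset": [1.15,-3.4,-1.2],"spin": 0}
    - {"offset": [1.15,-3.4,-1.6],"spin": 0}
    - {"offset": [1.15,-3.4,-1.6],"spin": 0}
    - {"offset": [1.15,-3.4,-1.6],"spin": 0}
    - {"offset": [1.15,-3.4,-1.6],"spin": 0}

```text
time_s: 6.98
eef_pos: [532.5, -62.2, 224.9]
ee_rot: [-0.0, 0.79, 0.613, 0.0]
force: [-0.2, 1.0, -2.6]
grip_width: 0.448
grip_force: 41.0
```

```bash
cat > m.py <<'E'
from h import *
from scipy.optimize import least_squares
s=ctrl.sense();print(s['time_s'],s['eef_pos'],s['grip_width'],s['grip_force'],s['force'])
p,d=cap('wrist');C=wcloud(d,s['eef_pos'],s['ee_rot']);h=cv2.cvtColor(p,cv2.COLOR_RGB2HSV)
b=(h[...,0]>18)&(h[...,0]<32)&(h[...,1]>110)&(h[...,2]>60)&(d>0); b[300:]=0
P=C[b];P=P[P[:,2]>230];zt=np.percentile(P[:,2],90);T=P[abs(P[:,2]-zt)<4];print('weight',zt,disc(T))
near=(np.hypot(C[...,0]-532,C[...,1]+64)<45)&(d>0)&(h[...,1]<80)
for lo,hi,r in((160,172,40),(192,206,25),(208,218,25)):
    P=C[near&(C[...,2]>lo)&(C[...,2]<hi)]; c=(532,-64)
    if len(P)<10: continue
    a=(np.arctan2(P[:,1]-c[1],P[:,0]-c[0])/.12).astype(int);rr=np.hypot(P[:,0]-c[0],P[:,1]-c[1])
    E=np.array([P[a==k][np.argmax(rr[a==k])] for k in np.unique(a)]);E=E[np.hypot(E[:,0]-c[0],E[:,1]-c[1])>r-6]
    q=least_squares(lambda q:np.hypot(E[:,0]-q[0],E[:,1]-q[1])-r,c,loss='soft_l1');print(lo,len(P),len(E),np.median(P[:,2]).round(1),q.x.round(1),round(q.cost,1))
# spigot seen through the ring's bore
k=(np.hypot(C[...,0]-532,C[...,1]+64)<12)&(C[...,2]>217)&(C[...,2]<242)&(h[...,1]<80)&(d>0)
if k.sum(): print('spigot',k.sum(),C[k].mean(0).round(1),C[k].min(0).round(1),C[k].max(0).round(1))
cv2.imwrite('pics/w5.png',cv2.resize(p[150:320,150:370,::-1],(770,595),interpolation=cv2.INTER_CUBIC))
E
python3 m.py
```

```text
6.9833 [532.48686479 -62.20535855 224.85237458] 0.448237218693362 40.96797273494303 [-0.17732563  0.99249338 -2.56464597]
weight 281.4415605438227 (531.9, -62.3, 20.2)
160 3350 39 167.5 [532.5 -62.9] 3.2
192 203 20 200.7 [532.1 -63.8] 0.3
208 2068 37 214.5 [532.3 -63.9] 2.1
```

View pics/w5.png

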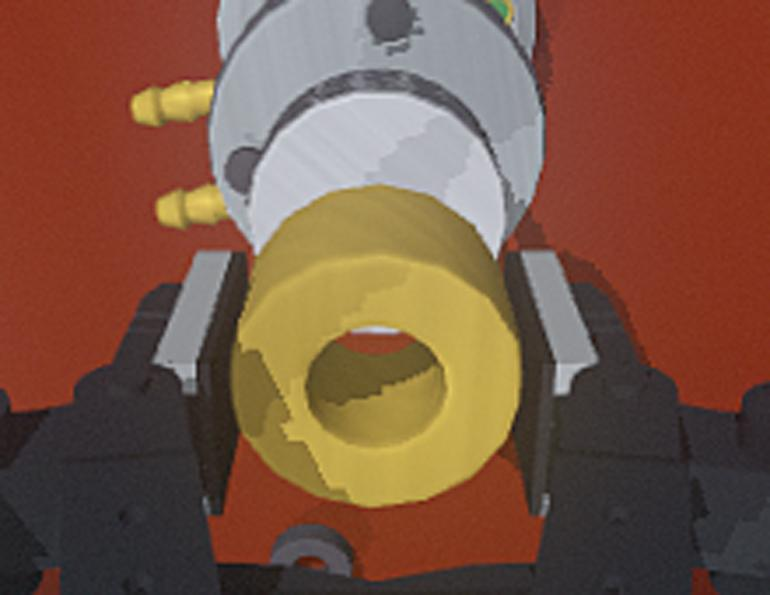

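send_rows:
  targets:
    - {"offset": [0.03,-0.15,-0.6],"spin": 0}
    - {"offset": [0.03,-0.15,-1.2],"spin": 0}
    - {"offset": [0.03,-0.15,-1.2],"spin": 0}
    - {"offset": [0.03,-0.15,-1.6],"spin": 0}
    - {"offset": [0.03,-0.15,-2.1],"spin": 0}
    - {"offset": [0.03,-0.15,-2.6],"spin": 0}
    - {"offset": [0.03,-0.15,-2.8],"spin": 0}
    - {"offset": [0.03,-0.15,-2.8],"spin": 0}

```text
time_s: 7.7
eef_pos: [532.6, -64.2, 196.0]
ee_rot: [-0.001, 0.79, 0.613, -0.0]
force: [-0.6, -0.1, -2.5]
grip_width: 0.446
grip_force: 41.0
```

```bash
python3 m.py
```

```text
7.7 [532.57032991 -64.1717564  195.99095644] 0.4463662360004411 40.95745702274144 [-0.59533798 -0.09405407 -2.49651383]
weight 252.55857036191833 (532.4, -64.6, 20.1)
160 4209 35 167.6 [532.4 -62.9] 2.2
192 313 20 200.8 [532.1 -63.9] 0.2
208 1772 27 214.5 [532.2 -63.9] 7.1
spigot 79 [531.6 -65.9 235. ] [524.6 -74.1 224.3] [535.2 -62.8 237.7]
```

send_rows:
  targets:
    - {"offset": [0,0.05,-0.2],"spin": 0}
    - {"offset": [0,0.05,-0.4],"spin": 0}
    - {"offset": [0,0.05,-0.6],"spin": 0}
    - {"offset": [0,0.05,-0.75],"spin": 0}
    - {"offset": [0,0.05,-0.8],"spin": 0}
    - {"offset": [0,0.05,-0.8],"spin": 0}

```text
time_s: 8.25
eef_pos: [532.8, -63.8, 188.5]
ee_rot: [-0.0, 0.79, 0.613, -0.0]
force: [0.0, 0.0, -2.5]
grip_width: 0.444
grip_force: 41.0
```

send_rows:
  targets:
    - {"offset": [0,0,-0.05],"spin": 0}
    - {"offset": [0,0,-0.1],"spin": 0}
    - {"offset": [0,0,-0.1],"spin": 0}

```text
time_s: 8.5
eef_pos: [532.8, -63.8, 187.7]
ee_rot: [-0.0, 0.79, 0.613, -0.0]
force: [-0.6, 0.1, -2.6]
grip_width: 0.446
grip_force: 41.0
```

send_rows:
  targets:
    - {"offset": [0,0,-0.05],"spin": 0}
    - {"offset": [0,0,-0.1],"spin": 0}
    - {"offset": [0,0,-0.1],"spin": 0}

```text
time_s: 8.75
eef_pos: [532.8, -63.8, 186.6]
ee_rot: [-0.0, 0.79, 0.613, -0.0]
force: [0.3, 0.8, -1.5]
grip_width: 0.449
grip_force: 41.0
```

send_rows:
  targets:
    - {"offset": [0,0,-0.05],"spin": 0}
    - {"offset": [0,0,-0.05],"spin": 0}
    - {"offset": [0,0,-0.05],"spin": 0}

```text
time_s: 9.0
eef_pos: [533.0, -63.8, 186.5]
ee_rot: [0.0, 0.79, 0.613, 0.0]
force: [-0.3, -0.9, 0.2]
grip_width: 0.451
grip_force: 41.2
```

Wrist force went from -2.5 to about 0 N, so the weight is resting on the head. I'll release it and look.

send_rows:
  targets:
    - {"offset": [0,0,0],"spin": 0}
    - {"offset": [0,0,0],"spin": 0}
    - {"offset": [0,0,0],"spin": 0}
    - {"offset": [0,0,0],"spin": 0}
    - {"offset": [0,0,0],"spin": 0}
    - {"offset": [0,0,0],"spin": 0}
  grip: 1

```text
time_s: 9.5
eef_pos: [532.9, -63.8, 186.2]
ee_rot: [0.0, 0.79, 0.613, 0.0]
force: [0.9, 0.1, -0.3]
grip_width: 0.997
grip_force: 0.0
```

```bash
python3 m.py; python3 - <<'E'
from h import *
s=ctrl.sense();p,d=cap('wrist','w6.png');C=wcloud(d,s['eef_pos'],s['ee_rot']);T=R.from_quat(s['ee_rot'][[1,2,3,0]]).inv().apply((C-s['eef_pos']).reshape(-1,3))
T=T[(d.ravel()>0)]; # body: nearest structure over the weight
k=(abs(T[:,1])<20)&(abs(T[:,0])<22)&(T[:,2]<-62);print(k.sum(),np.percentile(T[k],[1,50,99],axis=0).round(1) if k.sum() else '')
E
```

```text
9.5 [532.85950351 -63.77750255 186.21887794] 0.9970321565314345 0.0 [ 0.87813939  0.12387252 -0.28559715]
weight 243.13684954462596 (532.7, -64.2, 19.9)
160 4680 37 167.6 [532.5 -62.9] 2.3
192 376 21 200.7 [532.4 -64.1] 0.2
208 1681 34 214.4 [532.6 -64. ] 0.6
spigot 285 [532.6 -63.8 233.9] [524.8 -73.7 219.4] [538.1 -60.  238. ]
11189 [[   9.9  -19.5 -136.9]
 [  11.9   -0.  -125.8]
 [  20.9   19.5 -105.6]]
```

View pics/w6.png

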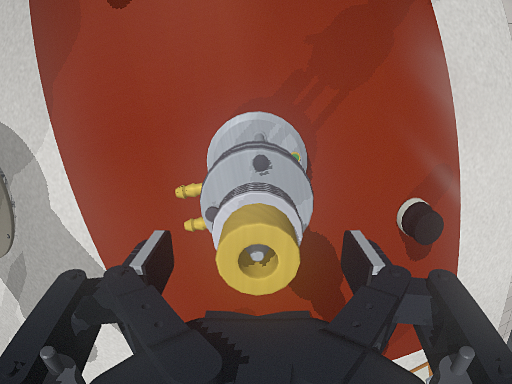

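The weight sits flat: its top is at 243.1 mm, and the spigot tip shows in its bore at (257,257). I'll lower the open fingers around the head and grip it.

send_rows:
  targets:
    - {"offset": [0,0,-0.8],"spin": 0}
    - {"offset": [0,0,-1.7],"spin": 0}
    - {"offset": [0,0,-2.6],"spin": 0}
    - {"offset": [0,0,-3.2],"spin": 0}
    - {"offset": [0,0,-3.4],"spin": 0}
    - {"offset": [0,0,-3.4],"spin": 0}
    - {"offset": [0,0,-3.4],"spin": 0}

```text
time_s: 10.18
eef_pos: [532.9, -63.8, 152.3]
ee_rot: [0.0, 0.79, 0.613, 0.0]
force: [0.1, -0.1, 0.6]
grip_width: 0.998
grip_force: 0.0
```

send_rows:
  targets:
    - {"offset": [0,0,0],"spin": 0}
    - {"offset": [0,0,0],"spin": 0}
    - {"offset": [0,0,0],"spin": 0}
    - {"offset": [0,0,0],"spin": 0}
    - {"offset": [0,0,0],"spin": 0}
    - {"offset": [0,0,0],"spin": 0}
  grip: 0.3
  squeeze: 50

```text
time_s: 10.68
eef_pos: [533.0, -63.8, 152.8]
ee_rot: [0.0, 0.79, 0.613, 0.0]
force: [-0.4, 0.4, 6.0]
grip_width: 0.572
grip_force: 51.5
```

```bash
python3 m.py; python3 -c "
from rig import ctrl
s=ctrl.sense();print(s['wrist_torque'],s['force'],s['ee_rot'])"
```

```text
10.6833 [533.03710021 -63.84295551 152.75158768] 0.5718174843669009 51.46179020404816 [-0.401523    0.44804448  5.97621198]
weight 243.03937710545358 (533.8, -59.9, 19.1)
160 5977 28 167.6 [532.4 -62.9] 1.4
192 1325 23 200.6 [532.6 -63.9] 45.7
208 3294 34 214.4 [532.6 -64. ] 51.3
spigot 309 [532.7 -64.  235.2] [525.8 -73.8 222.9] [537.3 -60.6 237.8]
[ 0.05523246  0.27360282 -0.03008554] [0.10436198 0.2446083  6.30206204] [3.89164463e-04 7.90352905e-01 6.12651680e-01 2.30298572e-04]
```

Firm grip with little side force. The ring's lower edge starts at 69 mm, so clearing the 168 mm collar top by 3–4 mm takes about 103 mm of lift. I'll do the first 2 cm and check for binding.

send_rows:
  targets:
    - {"offset": [0,0,0.2],"spin": 0}
    - {"offset": [0,0,0.6],"spin": 0}
    - {"offset": [0,0,1.1],"spin": 0}
    - {"offset": [0,0,1.6],"spin": 0}
    - {"offset": [0,0,2],"spin": 0}
    - {"offset": [0,0,2],"spin": 0}

```text
time_s: 11.23
eef_pos: [533.2, -63.9, 173.2]
ee_rot: [0.001, 0.79, 0.613, 0.0]
force: [0.1, 0.3, -4.8]
grip_width: 0.568
grip_force: 52.4
```

send_rows:
  targets:
    - {"offset": [0,0,0.5],"spin": 0}
    - {"offset": [0,0,1.1],"spin": 0}
    - {"offset": [0,0,1.7],"spin": 0}
    - {"offset": [0,0,2.3],"spin": 0}
    - {"offset": [0,0,2.9],"spin": 0}
    - {"offset": [0,0,3.5],"spin": 0}
    - {"offset": [0,0,4],"spin": 0}
    - {"offset": [0,0,4],"spin": 0}

```text
time_s: 11.9
eef_pos: [533.3, -63.9, 213.5]
ee_rot: [0.001, 0.79, 0.613, 0.001]
force: [-0.1, 0.1, -5.6]
grip_width: 0.571
grip_force: 52.6
```

```bash
python3 -c "
from rig import ctrl
s=ctrl.sense();print(s['wrist_torque'],s['force'],s['eef_pos'])"
```

```text
[-0.00405492 -0.0008909   0.01494424] [-0.09599385  0.07033253 -5.61014114] [533.27941057 -63.90193696 213.47846628]
```

send_rows:
  targets:
    - {"offset": [0,0,0.5],"spin": 0}
    - {"offset": [0,0,1.1],"spin": 0}
    - {"offset": [0,0,1.7],"spin": 0}
    - {"offset": [0,0,2.3],"spin": 0}
    - {"offset": [0,0,2.9],"spin": 0}
    - {"offset": [0,0,3.5],"spin": 0}
    - {"offset": [0,0,4],"spin": 0}
    - {"offset": [0,0,4.3],"spin": 0}

```text
time_s: 12.57
eef_pos: [533.0, -63.8, 256.1]
ee_rot: [0.0, 0.79, 0.613, 0.0]
force: [-0.6, 0.5, -4.3]
grip_width: 0.567
grip_force: 52.6
```

send_rows:
  targets:
    - {"offset": [0,0,0],"spin": 0}
    - {"offset": [0,0,0],"spin": 0}
    - {"offset": [0,0,0],"spin": 0}
    - {"offset": [0,0,0],"spin": 0}
    - {"offset": [0,0,0],"spin": 0}
    - {"offset": [0,0,0],"spin": 0}

```text
time_s: 13.07
eef_pos: [532.8, -63.8, 255.0]
ee_rot: [-0.0, 0.79, 0.613, -0.0]
force: [-0.9, -0.7, -4.7]
grip_width: 0.571
grip_force: 52.6
```

```bash
python3 - <<'E'
from h import *
s=ctrl.sense();print(s['eef_pos'],s['force'],s['wrist_torque'])
p,d=cap('scene');C=cloud('scene',d);h=cv2.cvtColor(p,cv2.COLOR_RGB2HSV).astype(int)
k=((h[...,0]<8)|(h[...,0]>172))&(h[...,1]>150)&(np.hypot(C[...,0]-533,C[...,1]+64)<25)&(C[...,2]>60)
print('red',k.sum(),np.percentile(C[k],[0,50,100],axis=0).round(1) if k.sum() else '')
w,dw=cap('wrist');W=wcloud(dw,s['eef_pos'],s['ee_rot']);g=cv2.cvtColor(w,cv2.COLOR_RGB2HSV)
b=(g[...,0]>18)&(g[...,0]<32)&(g[...,1]>110)&(dw>0);b[300:]=0;P=W[b];print('weight top',np.percentile(P[:,2],[95,99]))
cv2.imwrite('pics/s7.png',cv2.resize(p[100:250,190:370,::-1],(720,600),interpolation=cv2.INTER_CUBIC))
E
```

```text
[532.7785196  -63.76150327 255.02202985] [-0.94953238 -0.6987405  -4.73584787] [ 0.00360218 -0.01872046 -0.01669678]
red 0 
weight top [345.38931017 345.85863387]
```

View pics/s7.png

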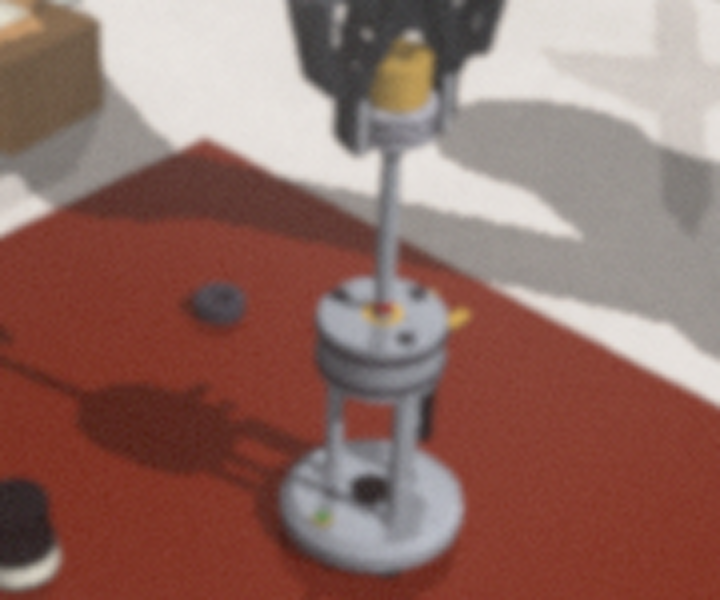

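The picture shows the red ring clear of the collar top at (383,308). The weight rose 102.4 mm, so the ring's lower edge is about 3.4 mm above the collar. The rod is upright and still.

```bash
python3 -c "
from rig import ctrl
print(ctrl.finish_job())"
```

```text
the job is handed in; nothing more can be done
None
```

The job is handed in: the brass weight sits flat on the rod's head, and the arm is holding the rod still and upright by the head with the red start ring about 3 mm clear of the collar.

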